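Load the table stove and snap its cartridge cover shut

TASK

Get the portable gas stove ready to light: push the gas cartridge lying in its bay forward until its neck is fully home against the regulator, then swing the open cover over it and press it down until it snaps fully shut past its catch. Leave the pot standing on the burner and do not knock over or shift the bottle or the bowl.

Things in the scene. Friction and masses are not known exactly. Their poses are not given: they have to be found in the camera images.
- stove: Portable gas stove, fixed, 290 x 348 x 92 mm high. Origin: centre of its footprint on the table; x from its front (knob) to its back, y to its left, z up. Its white tray covers y -80 to 174 mm, deck at z 70, burner at (0, 60), pot supports to z 82. Its cartridge bay runs along x beside the tray's right side, y -168 to -80, floor z 12; outer wall's top z 40; the bay is open at the back.
- home (a point): Fixed point in the bay: where the cartridge's centre must end, stove frame (-10, -125, 45.5) mm; axes as the stove's. With the cartridge here its neck touches the face (x -100 mm in the stove frame) of the gold regulator housing, which fills the bay's front, x -145 to -100, up to z 92; its rear end is then at x 80. It slides between two 5 mm high rails.
- cartridge_center (a point): Centre of the loose gas cartridge in the bay: bare-metal cylinder 67 mm in diameter, 180 mm long over its neck, about 0.33 kg, lying along the bay, neck to the stove's front. Its x axis runs from the neck to the flat rear end, 90 mm from the centre. It starts 25 to 40 mm short of home, its rear end free to be pushed. Unless home, it blocks the cover's rear end plate.
- cover (a joint): Angle of the gold arched cover (rad): 0 fully shut, growing as it swings up and outward, away from the pot, to 2.2 at most. Stiff hinge: it stays where left, 1 to 3 N at the edge move it. A sprung catch resists from about 0.14 rad, gives way at about 0.04 rad, then pulls and holds it shut (short of that it stays ajar); pressing its flat top near the free edge takes about 8 to 12 N.
- cover_hinge (a point): Middle of the cover's hinge line, fixed, stove frame (0, -172, 45) mm; axes as the stove's; the cover turns about x. The cover is 4 mm sheet from x -99 to 93 mm. Shut, the middle of the sheet runs across (y, z from here, mm): (0, 0), (8, 35), (25, 45), (75, 45), (92, 33) free edge. A plate closes its rear end, x 88 to 92.
- cover_top (a point): Point on the outer surface of the cover's flat top panel, mid-length, 65 mm from the hinge line across and 47 mm up when shut: the place to press. Moves with the cover; its z axis points out of the panel, y toward the free edge.
- cover_edge (a point): Middle of the cover's free edge, 98 mm from the hinge line. Moves with the cover.
- pot: Dark saucepan on the burner, 160 mm across, 68 mm high, its top 150 mm above the table, with a 120 mm handle toward the stove's front. Origin: centre of its underside. Not to be moved.
- bottle: Amber bottle standing to the left of the stove, near its front, 60 mm across, 190 mm high. Origin: centre of its underside. Bystander.
- bowl: White bowl to the left, 130 mm across, 60 mm high. Origin: centre of its underside. Bystander.

How it is judged:
By the outcome, as a careful person would: the job done as asked, in the order asked, and still so for the second after the job is handed in, with the robot touching nothing.
It also fails if it takes over 50 s, if anything falls off the work surface, if the arm or the gripper's body presses on something with over 40 N, if the wrist force passes 120 N, or if a joint passes its speed limit or range.

ROBOT

A 6-joint arm with a two-finger parallel gripper is mounted at the origin on the work surface. World frame = base frame: x ahead of the robot, y to its left, z up, the work surface at z = 0. Lengths are in m, angles in rad, forces in N, time in s.
With the tool pointing down it reaches from about 0.225 to 0.875 m from the base axis. Payload 3.4 kg.
Tool frame: the origin (TCP) lies at the very end of the fingers, on their centre line; the grasp point (between the pads) lies 19 mm behind it (manip.hold_point_z is the distance from the TCP to the grasp point, in m); z points along the fingers, y is the line along which they close (so a half turn about z gives the same grasp; the last joint's range is limited). The gripper opens to 85 mm and grips with 20 to 120 N. Pads are 22 mm wide; open, the fingers measure 114 mm over their backs; the gripper's body (76 mm by 85 mm) begins 54 mm behind the grasp point. The pads swing forward as they close: fully open they stand 13 mm farther back than shut.
Start: joints at [1.115, 0.276, 1.505, -0, 1.361, -0.121], TCP at [0.189, 0.543, 0.192] pointing down, gripper open.
Joint ranges: [-2.89, 2.89], [-0.75, 2.08], [0.22, 2.7], [-1.18, 4.32], [0.11, 2.71], [-2.7, 2.7]. Speed limits (rad/s): [2.57, 2.57, 3.14, 3.14, 3.14, 3.14].

INTERFACE

Orientations are given as a unit quaternion [w, x, y, z].
In Python, from rig import readout, viewer, order, manip gives the robot as it stands. The module is installed in compiled form; this text tells all that it offers.
- The arm moves only by the tool send_rows, never from a script. Its arguments are lists of equal length, an entry for each row: "xyz": the shift along the world's x, y, z in m, a list of three; "delta_rot": the turn, a rotation vector about the world's x, y, z in degrees, a list of three. In form: {"xyz": [[tx, ty, tz], ...], "delta_rot": [[wx, wy, wz], ...]}. A call has 1 to 12 rows; each row shifts and turns the commanded pose from where the row before left it; what a row does not reach is not made up. A row lasts 1/10 s, in which the tool goes at most 50 mm and 8.59 degrees, less where a joint would pass 70% of its speed; a pose out of reach is approached as far as the arm can. A call with a gripper value outside its range is refused whole. "gripper" is the finger opening in m, from 0 to 0.0854, set as the call begins (left out, the last holds). The fingers move at their own pace and stop on an object; "force" is the grip in N (left out, the last holds). Time passes only in rows, so rows that do not move let the fingers close. It gives the time, the measured TCP pose, the force, the opening and the grip force at its end, in the units of the state.
- readout.get_state(): the state, without advancing time (a new reading comes with each control period).
- viewer.get_image(name): name is "scene" or "top" or "wrist"; returns a dict with "color" (384x512x3 uint8, red, green, blue), "depth" (384x512 float32, m along the optical axis (not along the pixel's ray), 0 where there is no reading), "K" (3x3 intrinsics, pixels), "camera_from_world" (4x4, takes a point from world to camera coordinates). Camera axes: x right, y up, looking along -z (the intrinsics and any distortion apply to the point x, -y, -z); pixel columns grow to the right and rows downward; lengths in m; the calibration is good to about 2 mm. A picture is of the moment at which its call begins.
- order.sign_off(): hands the job in; it is judged then, once.
The state is a dict: "clock": time; "qpos": joint angles; "qd": joint speeds; "effort": joint torques, N m; "position": TCP position; "ee_rot": TCP orientation; "contact_force": force on the tool from outside, world axes, zero at the start; "moment": the same for the moment, N m; "width": finger opening in m; "gripper_force": force on a finger pad.
Only numpy, scipy, OpenCV 4.12 (cv2) and the standard library are available. Lean on these libraries where they do the work, as an engineer would, in place of code of your own. Each camera call takes 0.05 s, during which the arm holds its last target. There are 200 camera calls.

## Working session

There is one attempt and no reset: what is moved stays moved. The work goes in short steps, Python scripts to look and compute and a tool call to move; the robot and the scene stay as the last step left them, time stands still between calls to the robot, and variables do not carry over. Pictures are saved under pics/ and viewed, at most 10 in all, crops included, and the job is handed in when it is done.

Besides the shell and the picture viewer there is one more tool, called after "Request:" in YAML: its name, and indented under it one key for each argument. send_rows: Moves the arm, as the interface text tells. Its arguments: {"type":"object","properties":{"xyz":{"type":"array"},"delta_rot":{"type":"array"},"gripper":{"type":"number"},"force":{"type":"number"}},"required":["xyz","delta_rot"]}

```bash
mkdir -p pics; cat > h.py <<'E'
import numpy as np, cv2
from rig import readout, viewer, order, manip
def get(n):
    d=viewer.get_image(n); return d
def save(d,f): cv2.imwrite('pics/'+f,d["color"][:,:,::-1])
def world(d,us,vs,dep=None):
    "pixels + depth -> world"
    us=np.asarray(us);vs=np.asarray(vs)
    z=d["depth"][vs.astype(int),us.astype(int)] if dep is None else dep
    K=d["K"]; c=np.stack([(us-K[0,2])/K[0,0]*z,-(vs-K[1,2])/K[1,1]*z,-z,np.ones_like(z)],-1)
    return (c@np.linalg.inv(d["camera_from_world"]).T)[...,:3]
def cloud(d):
    v,u=np.mgrid[:384,:512]; return world(d,u,v)
def proj(d,P):
    P=np.atleast_2d(P);c=np.c_[P,np.ones(len(P))]@d["camera_from_world"].T;K=d["K"]
    return np.c_[K[0,0]*c[:,0]/-c[:,2]+K[0,2],K[1,1]*-c[:,1]/-c[:,2]+K[1,2]]
E
python3 - <<'E'
from h import *
a=get("scene");b=get("top");save(a,"s0.png");save(b,"t0.png")
np.savez("i0.npz",**{k+n:d[k] for n,d in(("s",a),("t",b)) for k in d})
s=readout.get_state();print(s)
for d in(a,b):print(d["K"],d["camera_from_world"],(d["depth"]>0).mean())
E
```

```text
{'clock': 0.1, 'qpos': array([ 1.11498004e+00,  2.76545789e-01,  1.50600861e+00, -1.28411913e-05,
        1.36072540e+00, -1.20986369e-01]), 'qd': array([ 0.00128473, -0.00309497, -0.00208474,  0.00159758, -0.00130703,
        0.00074708]), 'effort': array([ 1.17170624e-03, -4.17703378e+01, -2.46404707e+01, -5.31998910e-05,
        5.85408052e-03, -1.53539423e-05]), 'position': array([0.18871041, 0.54257353, 0.19111745]), 'ee_rot': array([-2.33909945e-04,  1.66632627e-01,  9.86018689e-01, -8.10518867e-04]), 'contact_force': array([0.06033647, 1.31741301, 0.44744966]), 'moment': array([0.0550273 , 0.01580569, 0.02581138]), 'gripper_force': 0.0, 'width': 0.08522085185427174}
[[400.54370185   0.         259.47315257]
 [  0.         400.54370185 194.45138025]
 [  0.           0.           1.        ]] [[-0.61061201  0.79174171  0.0172635   0.13405998]
 [-0.55004306 -0.43968923  0.71001832  0.28721236]
 [ 0.5697417   0.42405004  0.70397156 -1.40012549]
 [ 0.          0.          0.          1.        ]] 0.9961649576822916
[[401.003716     0.         250.90314239]
 [  0.         401.003716   194.26829065]
 [  0.           0.           1.        ]] [[ 0.00762398 -0.99983622  0.01641364  0.19776779]
 [ 0.98465782  0.01036777  0.17418808 -0.49536125]
 [-0.17432972  0.01483382  0.9845756  -0.86407064]
 [ 0.          0.          0.          1.        ]] 0.9961700439453125
```

View pics/s0.png

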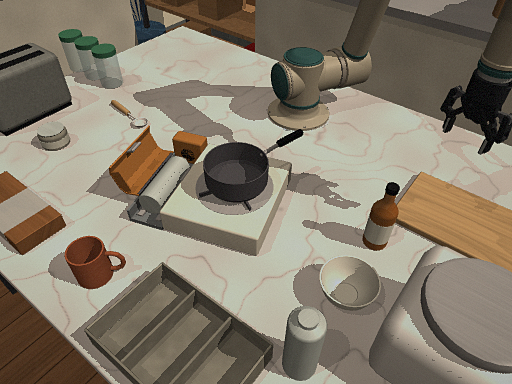

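View pics/t0.png

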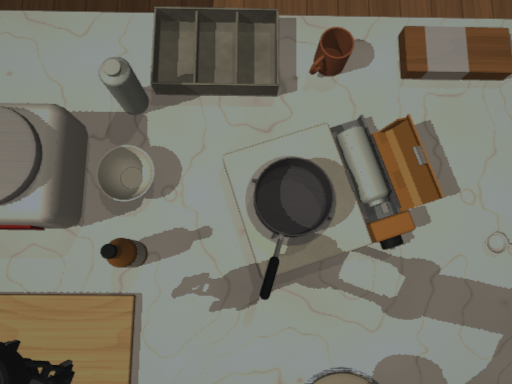

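The top view shows the stove front toward the robot: tray corners near (223,155), (325,125), cartridge (362,165), regulator (390,228), open cover (408,165), pot (292,197). The bottle (120,252) and bowl (126,173) are well clear on the left.

```bash
cat >> h.py <<'E'
def load():
    f=np.load("i0.npz"); return [{k:f[k+n] for k in("color","depth","K","camera_from_world")} for n in "st"]
E
python3 - <<'E'
from h import *
a,b=load()
for n,d in(("s",a),("t",b)):
    P=cloud(d); ok=(abs(P[...,2]-.07)<.006)
    u0,v0=proj(d,[[0.,0,0]])[0]
    m=ok.astype(np.uint8); nl,L,st,c=cv2.connectedComponentsWithStats(m)
    for i in np.argsort(-st[1:,4])[:4]+1:
        q=P[L==i]; print(n,i,st[i],q.mean(0).round(3))
    # component containing tray: seen left of the pot
    uu,vv=proj(d,[[0,0,0]])[0],0
E
```

```text
s 12 [ 160  143  132   98 4921] [0.531 0.127 0.07 ]
s 13 [140 157  48  45 515] [ 0.575 -0.034  0.071]
s 4 [376  30 103  32 335] [-0.65   0.189  0.07 ]
s 8 [  0  86  68  34 269] [ 0.585 -0.64   0.07 ]
t 7 [ 222  123  155  157 9341] [0.479 0.098 0.068]
t 9 [ 341  126   46   75 1285] [ 0.561 -0.047  0.071]
t 8 [382 124  49  79 389] [ 0.57  -0.155  0.07 ]
t 10 [ 58 128  24  99 236] [0.518 0.587 0.07 ]
```

```bash
cat > m.py <<'E'
from h import *
def stove(d):
    P=cloud(d); m=(abs(P[...,2]-.07)<.005)&(P[...,0]>.2)&(P[...,0]<.8)&(abs(P[...,1]-.1)<.3)
    n,L,st,c=cv2.connectedComponentsWithStats(m.astype(np.uint8)); i=1+np.argmax(st[1:,4])
    q=P[L==i]; r=cv2.minAreaRect((q[:,:2]*1000).astype(np.float32)); return r,q
E
python3 - <<'E'
from m import *
a,b=load()
for d in(a,b):
    r,q=stove(d); print(r); print(cv2.boxPoints(r).round(1).tolist())
    P=cloud(d)
    # pot rim
    s=(abs(P[...,2]-.149)<.004)&(P[...,0]>.3)&(P[...,0]<.7)&(abs(P[...,1]-.1)<.2)
    if s.sum(): print("pot",cv2.minEnclosingCircle((P[s][:,:2]*1000).astype(np.float32)),s.sum())
E
```

```text
((497.8170166015625, 62.38868713378906), (291.01727294921875, 344.9054870605469), 18.290634155273438)
[[305.5, 180.5], [413.79998779296875, -147.0], [690.0999755859375, -55.70000076293945], [581.9000244140625, 271.79998779296875]]
pot ((426.42840576171875, 138.96829223632812), 131.84400939941406) 406
((482.4925537109375, 102.47552490234375), (288.3742980957031, 258.0896911621094), 18.64501190185547)
[[304.6000061035156, 178.6999969482422], [387.1000061035156, -65.9000015258789], [660.4000244140625, 26.299999237060547], [577.9000244140625, 270.79998779296875]]
pot ((424.64068603515625, 136.012451171875), 130.3111114501953) 479
```

```bash
cat >> m.py <<'E'
YAW=np.deg2rad(18.4); O=np.array([.4975,.061,0])
X=np.array([np.cos(YAW),np.sin(YAW),0]);Y=np.array([-X[1],X[0],0]);R=np.c_[X,Y,[0,0,1]]
def toS(P): return (P-O)@R*1000
def toW(s): return O+R@(np.asarray(s)/1000.)
E
python3 - <<'E'
from m import *
a,b=load()
for n,d in zip("st",(a,b)):
    S=toS(cloud(d)); C=cv2.cvtColor(d["color"],cv2.COLOR_RGB2HSV)
    hull=(abs(S[...,0])<150)&(S[...,1]<-76)&(S[...,1]>-290)&(S[...,2]>3)&(S[...,2]<170)
    gold=hull&(C[...,1]>120)
    reg=gold&(abs(S[...,2]-92)<4)&(S[...,0]<-90)&(S[...,1]>-175)
    q=S[reg]; print(n,"reg",reg.sum(),np.percentile(q,[2,98],axis=0).round(0).tolist())
    car=hull&(C[...,1]<70)&(S[...,1]>-165)&(S[...,1]<-84)&(S[...,2]>45)&(S[...,0]>-100)
    q=S[car]; print("car",len(q),np.percentile(q,[1,99],axis=0).round(0).tolist())
    # axis y: fit circle at each x slab
    for x in range(-60,130,30):
        w=q[abs(q[:,0]-x)<8]
        if len(w)>15:
            A=np.c_[w[:,1:],np.ones(len(w))];s=np.linalg.lstsq(2*A,(w[:,1:]**2).sum(1)+0,rcond=None)[0]
            print(x,"cy,cz",s[:2].round(1),"top",w[:,2].max().round(1),w[w[:,2].argmax(),1].round(1),len(w))
    cov=gold&(S[...,0]>-95)&(S[...,0]<86)&~reg
    q=S[cov]; print("cov",len(q),np.percentile(q,[1,50,99],axis=0).round(0).tolist())
    h=np.c_[q[:,1]+172,q[:,2]-45]; g=h[::max(1,len(h)//25)]
    print(g[np.argsort(np.arctan2(g[:,1],g[:,0]))].round(0).astype(int).tolist())
E
```

```text
s reg 294 [[-139.0, -169.0, 88.0], [-98.0, -84.0, 94.0]]
car 1288 [[-48.0, -152.0, 46.0], [114.0, -93.0, 80.0]]
-30 cy,cz [-126.    46.8] top 80.2 -118.9 97
0 cy,cz [-124.8   50.1] top 81.4 -127.4 102
30 cy,cz [-124.7   47.7] top 81.4 -121.4 115
60 cy,cz [-125.2   47.8] top 81.3 -117.4 117
90 cy,cz [-125.4   47.6] top 80.3 -133.0 126
120 cy,cz [-124.7   57.5] top 80.3 -132.2 136
cov 1737 [[-93.0, -241.0, 40.0], [-2.0, -225.0, 59.0], [81.0, -178.0, 120.0]]
[[-22, -1], [-17, -1], [-26, -2], [-25, -3], [-36, -4], [-62, 75], [-64, 76], [-62, 74], [-65, 75], [-64, 45], [-69, 46], [-63, 41], [-62, 39], [-61, 31], [-58, 27], [-52, 18], [-57, 19], [-53, 14], [-46, 8], [-50, 8], [-47, 6], [-52, 6], [-49, 5], [-7, 0], [-19, 1], [-39, 1]]
t reg 648 [[-143.0, -168.0, 88.0], [-103.0, -85.0, 92.0]]
car 2266 [[-65.0, -155.0, 47.0], [110.0, -93.0, 79.0]]
-60 cy,cz [-123.2   57.7] top 74.4 -118.8 144
-30 cy,cz [-125.9   45.4] top 80.1 -123.7 210
0 cy,cz [-124.5   45.7] top 79.1 -123.7 213
30 cy,cz [-125.8   45.1] top 79.9 -130.0 203
60 cy,cz [-125.6   44.9] top 79.5 -120.0 200
90 cy,cz [-125.7   44.4] top 79.5 -122.1 195
cov 3236 [[-94.0, -240.0, 38.0], [-10.0, -222.0, 51.0], [84.0, -178.0, 119.0]]
[[-44, 0], [-14, -1], [-27, -2], [-30, -3], [-36, -4], [-31, -5], [-15, -3], [-17, -4], [-13, -3], [-62, 72], [-64, 71], [-67, 49], [-68, 49], [-65, 44], [-60, 34], [-60, 29], [-56, 27], [-57, 24], [-56, 20], [-55, 14], [-52, 12], [-50, 4], [-44, 3], [-48, 2], [-41, 1], [-6, 0]]
```

```bash
python3 - <<'E'
from m import *
a,b=load()
P=cloud(b)
for n,(u0,u1,v0,v1) in dict(mug=(308,356,26,78),bottle=(98,148,236,268),box=(398,512,25,80)).items():
    q=P[v0:v1,u0:u1].reshape(-1,3);q=q[q[:,2]>.02]; print(n,q.min(0).round(3),q.max(0).round(3))
q=P[300:340,300:390]; 
print("rear pts",[toW(s).round(4).tolist() for s in ([150,-125,30],[88,-125,30])],"X",X,"Y",Y)
w=15
for t in (110,100,90,80,70,60,50,40,30,20,12,8):
    c,s=np.cos(np.deg2rad(t)),np.sin(np.deg2rad(t)); y,z=65*c-47*s,65*s+47*c
    print(t,toW([0,-172+y-w,45+z]).round(4).tolist())
print("start",toW([0,-275,95]),toW([0,-107,92]))
E
```

```text
mug [ 0.336 -0.03   0.02 ] [0.884 0.216 0.934]
bottle [0.33  0.216 0.02 ] [0.39  0.493 0.934]
box [ 0.336 -0.43   0.02 ] [0.92  0.216 0.934]
rear pts [[0.6793, -0.0103, 0.03], [0.6205, -0.0298, 0.03]] X [0.94887601 0.31564904 0.        ] Y [-0.31564904  0.94887601  0.        ]
110 [0.5775, -0.1794, 0.09]
100 [0.5747, -0.1711, 0.1009]
90 [0.5714, -0.161, 0.11]
80 [0.5676, -0.1496, 0.1172]
70 [0.5634, -0.1373, 0.1222]
60 [0.5591, -0.1242, 0.1248]
50 [0.5547, -0.111, 0.125]
40 [0.5503, -0.0979, 0.1228]
30 [0.5462, -0.0853, 0.1182]
20 [0.5423, -0.0737, 0.1114]
12 [0.5395, -0.0654, 0.1045]
8 [0.5383, -0.0616, 0.1006]
start [ 0.58430349 -0.1999409   0.095     ] [ 0.53127445 -0.04052973  0.092     ]
```

Request:
send_rows:
  xyz:
    - [0,0,0.03]
    - [0,0,0.04]
    - [0.01,-0.01,0.01]
    - [0.02,-0.02,0]
    - [0.03,-0.03,0]
    - [0.03,-0.035,0]
    - [0.03,-0.035,0]
    - [0.03,-0.035,0]
    - [0.03,-0.035,0]
    - [0.03,-0.035,0]
    - [0.03,-0.035,0]
    - [0.03,-0.035,0]
  delta_rot:
    - [0,0,0]
    - [0,0,0]
    - [0,0,0]
    - [0,0,3.6]
    - [0,0,4]
    - [0,0,5]
    - [0,0,5]
    - [0,0,5]
    - [0,0,5]
    - [0,0,5]
    - [0,0,5]
    - [0,0,0]
  gripper: 0

```text
clock: 1.3
position: [0.4595, 0.2359, 0.2713]
ee_rot: [-0.001, -0.161, 0.987, -0.0]
contact_force: [-0.1, 0.1, -1.3]
width: -0.0002
gripper_force: 0.0
```

Request:
send_rows:
  xyz:
    - [0.03,-0.035,0]
    - [0.03,-0.035,0]
    - [0.04,-0.037,0]
    - [0.04,-0.035,0]
    - [0.04,-0.035,0]
    - [0.03,-0.035,0]
    - [0.01,-0.035,0]
    - [0,0,-0.04]
    - [0,0,-0.05]
    - [0,0,-0.04]
    - [0,0,-0.03]
    - [0,0,0]
  delta_rot:
    - [0,0,0]
    - [0,0,0]
    - [0,0,0]
    - [0,0,0]
    - [0,0,0]
    - [0,0,0]
    - [0,0,0]
    - [0,0,0]
    - [0,0,0]
    - [0,0,0]
    - [0,0,0]
    - [0,0,0]

```text
clock: 2.5
position: [0.6661, -0.0018, 0.1058]
ee_rot: [-0.006, -0.16, 0.987, 0.002]
contact_force: [-1.0, -0.2, -0.7]
width: -0.0003
gripper_force: 0.0
```

```bash
python3 - <<'E'
from m import *
d=get("scene");save(d,"s1.png");print(toS(readout.get_state()["position"]))
E
```

```text
[ 142.51337511 -113.70618013  109.1430284 ]
```

View pics/s1.png

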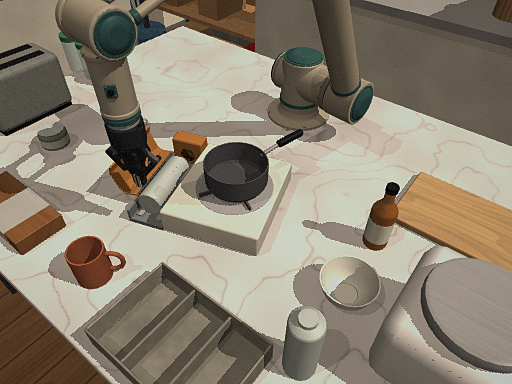

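The scene view shows the gripper past the cartridge's rear end (fingers near (140,175)), everything else undisturbed; it's a bit short, so I correct and descend.

Request:
send_rows:
  xyz:
    - [0.006,-0.004,0]
    - [0.006,-0.005,0]
    - [0,0,0]
    - [0,0,-0.02]
    - [0,0,-0.02]
    - [0,0,-0.02]
    - [0,0,-0.016]
    - [0,0,0]
    - [0,0,0]
  delta_rot:
    - [0,0,0]
    - [0,0,0]
    - [0,0,0]
    - [0,0,0]
    - [0,0,0]
    - [0,0,0]
    - [0,0,0]
    - [0,0,0]
    - [0,0,0]

```text
clock: 3.45
position: [0.6836, -0.0108, 0.0369]
ee_rot: [0.001, -0.16, 0.987, -0.0]
contact_force: [-0.1, -0.3, 0.6]
width: 0.0004
gripper_force: 0.0
```

```bash
python3 - <<'E'
from m import *
s=readout.get_state();print(toS(s["position"]),s["contact_force"])
E
```

```text
[ 153.94403069 -126.89498185   36.87241682] [-0.05313839 -0.30590599  0.58925966]
```

Request:
send_rows:
  xyz:
    - [-0.0095,-0.0022,0]
    - [-0.0095,-0.0022,0]
    - [-0.0095,-0.0032,0]
    - [-0.0076,-0.0025,0]
    - [-0.0057,-0.0019,0]
    - [-0.0038,-0.0013,0]
    - [-0.0038,-0.0013,0]
    - [-0.0019,-0.0006,0]
    - [0,0,0]
  delta_rot:
    - [0,0,0]
    - [0,0,0]
    - [0,0,0]
    - [0,0,0]
    - [0,0,0]
    - [0,0,0]
    - [0,0,0]
    - [0,0,0]
    - [0,0,0]

```text
clock: 4.35
position: [0.6322, -0.026, 0.0364]
ee_rot: [0.001, -0.16, 0.987, -0.0]
contact_force: [2.4, 0.6, 2.7]
width: -0.0001
gripper_force: 2.0
```

```bash
python3 - <<'E'
from m import *
s=readout.get_state();print(toS(s["position"]),s["contact_force"]@R)
d=get("top");save(d,"t2.png")
S=toS(cloud(d));C=cv2.cvtColor(d["color"],cv2.COLOR_RGB2HSV)
car=(C[...,1]<70)&(abs(S[...,1]+125)<12)&(S[...,2]>72)&(S[...,2]<82)&(abs(S[...,0])<150)
print(np.percentile(S[car][:,0],[1,99]))
E
```

```text
[ 100.37186605 -125.10164654   36.4159861 ] [ 2.4431148  -0.16218448  2.68784775]
[-72.53516967  88.73762078]
```

Request:
send_rows:
  xyz:
    - [-0.0019,-0.0006,0]
    - [-0.0019,-0.0006,0]
    - [-0.0019,-0.0006,0]
    - [-0.0019,-0.0006,0]
    - [-0.001,-0.0003,0]
    - [-0.001,-0.0003,0]
    - [0,0,0]
  delta_rot:
    - [0,0,0]
    - [0,0,0]
    - [0,0,0]
    - [0,0,0]
    - [0,0,0]
    - [0,0,0]
    - [0,0,0]

```text
clock: 5.1
position: [0.6223, -0.029, 0.0363]
ee_rot: [0.0, -0.16, 0.987, -0.0]
contact_force: [4.4, 1.5, 5.0]
width: 0.0
gripper_force: 3.5
```

```bash
python3 - <<'E'
from m import *
s=readout.get_state();print(toS(s["position"]),s["contact_force"]@R)
E
```

```text
[  90.06593114 -124.77182059   36.25494483] [4.66483579 0.02215294 4.97337199]
```

Force is starting to rise; a few more 1 mm steps to confirm it's home.

Request:
send_rows:
  xyz:
    - [-0.001,-0.0003,0]
    - [-0.001,-0.0003,0]
    - [0,0,0]
  delta_rot:
    - [0,0,0]
    - [0,0,0]
    - [0,0,0]

```text
clock: 5.4
position: [0.6212, -0.0294, 0.0363]
ee_rot: [0.001, -0.16, 0.987, -0.0]
contact_force: [6.4, 1.5, 5.1]
width: 0.0003
gripper_force: 3.7
```

```bash
python3 - <<'E'
from m import *
s=readout.get_state();print(toS(s["position"]),s["contact_force"]@R)
E
```

```text
[  88.86987792 -124.82146343   36.324277  ] [ 6.57953723 -0.60276581  5.12829936]
```

Request:
send_rows:
  xyz:
    - [-0.001,-0.0003,0]
    - [-0.001,-0.0003,0]
    - [-0.001,-0.0003,0]
    - [0,0,0]
  delta_rot:
    - [0,0,0]
    - [0,0,0]
    - [0,0,0]
    - [0,0,0]

```text
clock: 5.8
position: [0.6211, -0.0298, 0.0367]
ee_rot: [0.004, -0.16, 0.987, -0.0]
contact_force: [11.3, 3.6, 2.5]
width: -0.0
gripper_force: 4.6
```

```bash
python3 - <<'E'
from m import *
s=readout.get_state();print(toS(s["position"]),s["contact_force"]@R)
E
```

```text
[  88.66536842 -125.16315008   36.68098139] [11.85938099 -0.16696956  2.52520104]
```

Request:
send_rows:
  xyz:
    - [0.0095,0.0032,0]
    - [0.0142,0.0047,0]
    - [0.019,0.0063,0]
    - [0,0,0.02]
    - [0,0,0.04]
    - [0,0,0.05]
    - [0,0,0.04]
    - [0,0,0.02]
    - [0,0,0]
  delta_rot:
    - [0,0,0]
    - [0,0,0]
    - [0,0,0]
    - [0,0,0]
    - [0,0,0]
    - [0,0,0]
    - [0,0,0]
    - [0,0,0]
    - [0,0,0]

```text
clock: 6.7
position: [0.659, -0.0166, 0.208]
ee_rot: [-0.0, -0.16, 0.987, -0.001]
contact_force: [-0.5, -0.1, 0.2]
width: -0.0002
gripper_force: 0.0
```

```bash
python3 - <<'E'
from m import *
s=readout.get_state();print(s["position"],toS(s["position"]))
for n in("top","scene"):
    d=get(n);save(d,n+"3.png")
    S=toS(cloud(d));C=cv2.cvtColor(d["color"],cv2.COLOR_RGB2HSV)
    car=(C[...,1]<70)&(abs(S[...,1]+125)<12)&(S[...,2]>65)&(S[...,2]<83)&(abs(S[...,0])<150)
    print(n,np.percentile(S[car][:,0],[1,50,99]))
E
```

```text
[ 0.65902288 -0.01660703  0.20800658] [ 128.76860144 -124.62399375  208.00657843]
top [-147.57737883   -8.99627197   77.08873996]
scene [-82.16389157  10.3283852   81.47128032]
```

View pics/scene3.png

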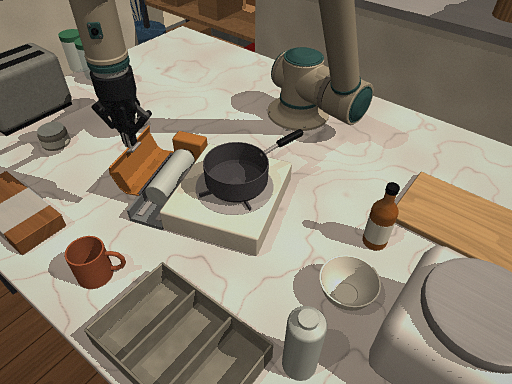

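The cartridge (rear end near (155,195)) now sits against the regulator: rear measured at x 77–81 mm against 80. Now to the outer side of the cover.

Request:
send_rows:
  xyz:
    - [-0.008,-0.02,0]
    - [-0.012,-0.033,0]
    - [-0.015,-0.04,0]
    - [-0.015,-0.04,0]
    - [-0.013,-0.035,0]
    - [-0.0085,-0.025,0]
    - [0,0,0]
    - [0,0,-0.03]
    - [0,0,-0.04]
    - [0,0,-0.03]
    - [0,0,-0.013]
    - [0,0,0]
  delta_rot:
    - [0,0,0]
    - [0,0,0]
    - [0,0,0]
    - [0,0,0]
    - [0,0,0]
    - [0,0,0]
    - [0,0,0]
    - [0,0,0]
    - [0,0,0]
    - [0,0,0]
    - [0,0,0]
    - [0,0,0]

```text
clock: 8.0
position: [0.5858, -0.2073, 0.0894]
ee_rot: [-0.003, -0.16, 0.987, 0.002]
contact_force: [0.8, 0.3, 0.3]
width: -0.0002
gripper_force: 0.0
```

```bash
python3 - <<'E'
from m import *
s=readout.get_state();print(s["position"],toS(s["position"]),s["contact_force"])
E
```

```text
[ 0.58582039 -0.20726605  0.08939925] [  -0.87281874 -282.42946618   89.3992548 ] [0.76967587 0.29043924 0.34915338]
```

Request:
send_rows:
  xyz:
    - [-0.003,0.01,0]
    - [-0.003,0.01,0]
    - [-0.0023,0.0079,0]
    - [-0.0014,0.0042,0.0055]
    - [-0.0014,0.0042,0.0055]
    - [-0.0016,0.005,0.0046]
    - [-0.0016,0.005,0.0046]
    - [-0.0019,0.0057,0.0036]
    - [-0.0019,0.0057,0.0036]
    - [-0.0042,0.0123,0.005]
    - [-0.0043,0.0131,0.0026]
    - [0,0,0]
  delta_rot:
    - [0,0,0]
    - [0,0,0]
    - [0,0,0]
    - [0,0,0]
    - [0,0,0]
    - [0,0,0]
    - [0,0,0]
    - [0,0,0]
    - [0,0,0]
    - [0,0,0]
    - [0,0,0]
    - [0,0,0]

```text
clock: 9.2
position: [0.5608, -0.1239, 0.1285]
ee_rot: [-0.0, -0.161, 0.987, 0.001]
contact_force: [0.5, -0.5, 0.6]
width: 0.0
gripper_force: 0.0
```

```bash
python3 - <<'E'
from m import *
s=readout.get_state();print(s["position"],toS(s["position"]),s["contact_force"]@R)
d=get("scene");save(d,"s4.png")
E
```

```text
[ 0.56079087 -0.12394998  0.12845719] [   1.67590927 -195.47230041  128.45719457] [ 0.34898198 -0.65586019  0.64687059]
```

View pics/s4.png

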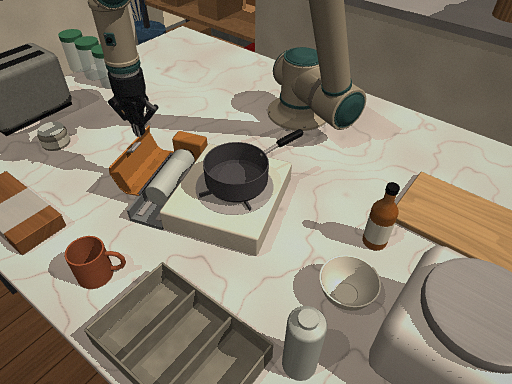

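```bash
cat >> m.py <<'E'
def covpts(d):
    S=toS(cloud(d)); C=cv2.cvtColor(d["color"],cv2.COLOR_RGB2HSV)
    m=(C[...,1]>120)&(abs(S[...,0])<85)&(S[...,1]>-290)&(S[...,1]<-70)&(S[...,2]>50)&(S[...,2]<170)
    return S[m]-[0,-172,45]
E
python3 - <<'E'
from m import *
for n in("scene","top"):
    q=covpts(get(n)); i=np.argsort(-np.hypot(q[:,1],q[:,2]))[:60]; i=np.argsort(-q[:,2])[:40]
    e=np.median(q[i],0); print(n,len(q),e.round(1),np.rad2deg(np.arctan2(e[2],e[1]))-19.7)
E
```

```text
scene 977 [ 21.9 -64.   74.7] 110.89854752171514
top 1388 [-18.9 -63.3  74. ] 110.87480754788696
```

The cover (around (140,160)) did not move: the fingertip rode over the edge (measured still 110.9°). I back off over the edge and push lower.

Request:
send_rows:
  xyz:
    - [0,0,0.02]
    - [0,0,0.02]
    - [0.005,-0.016,0]
    - [0.008,-0.026,0]
    - [0.007,-0.024,0]
    - [0.005,-0.015,0]
    - [0,0,0]
    - [0,0,-0.03]
    - [0,0,-0.03]
    - [0,0,-0.025]
    - [0,0,0]
    - [0,0,0]
  delta_rot:
    - [0,0,0]
    - [0,0,0]
    - [0,0,0]
    - [0,0,0]
    - [0,0,0]
    - [0,0,0]
    - [0,0,0]
    - [0,0,0]
    - [0,0,0]
    - [0,0,0]
    - [0,0,0]
    - [0,0,0]

```text
clock: 10.55
position: [0.5864, -0.2065, 0.0829]
ee_rot: [-0.0, -0.16, 0.987, 0.0]
contact_force: [0.2, -0.2, 0.6]
width: -0.0001
gripper_force: 0.0
```

```bash
python3 - <<'E'
from m import *
s=readout.get_state();print(s["position"],toS(s["position"]),s["contact_force"]@R)
E
```

```text
[ 0.58643018 -0.20650413  0.08288133] [-5.37082414e-02 -2.81898973e+02  8.28813327e+01] [ 0.16794862 -0.26038002  0.5923535 ]
```

Request:
send_rows:
  xyz:
    - [-0.0019,0.0057,0]
    - [-0.0019,0.0057,0]
    - [-0.0019,0.0057,0]
    - [-0.0019,0.0057,0]
    - [-0.0019,0.0057,0]
    - [-0.0019,0.0057,0.002]
    - [-0.0019,0.0057,0.002]
    - [-0.0019,0.0057,0.003]
    - [-0.0019,0.0057,0.003]
    - [0,0,0]
  delta_rot:
    - [0,0,0]
    - [0,0,0]
    - [0,0,0]
    - [0,0,0]
    - [0,0,0]
    - [0,0,0]
    - [0,0,0]
    - [0,0,0]
    - [0,0,0]
    - [0,0,0]

```text
clock: 11.55
position: [0.5695, -0.1551, 0.0936]
ee_rot: [0.0, -0.16, 0.987, -0.0]
contact_force: [1.0, -0.4, 0.3]
width: 0.0004
gripper_force: 0.0
```

```bash
cat > st.py <<'E'
from m import *
s=readout.get_state();print(s["position"],toS(s["position"]),s["contact_force"]@R)
for n in("scene","top"):
    q=covpts(get(n)); i=np.argsort(-q[:,2])[:40]
    e=np.median(q[i],0); print(n,len(q),e.round(1),np.rad2deg(np.arctan2(e[2],e[1]))-19.7)
E
python3 st.py
```

```text
[ 0.56954397 -0.15507491  0.09359524] [ 1.56961992e-01 -2.27768907e+02  9.35952362e+01] [ 0.86277709 -0.70665852  0.33163671]
scene 994 [  6.8 -63.5  75.5] 110.33439456343784
top 1530 [  6.  -62.9  74.2] 110.60597310477861
```

```bash
python3 - <<'E'
from m import *
a=get("scene");b=get("top")
A=a["color"][90:240,80:240];B=b["color"][80:260,300:480]
A=cv2.resize(A,(400,375),interpolation=cv2.INTER_CUBIC);B=cv2.resize(B,(375,375),interpolation=cv2.INTER_CUBIC)
cv2.imwrite("pics/c5.png",np.hstack([A,B])[:,:,::-1])
p=readout.get_state()["position"];print((proj(a,p)-[80,90])*2.5,(proj(b,p)-[300,80])*375/180+[400,0])
E
```

```text
[[136.4113515  160.24513091]] [[641.36221287 161.54468799]]
```

View pics/c5.png

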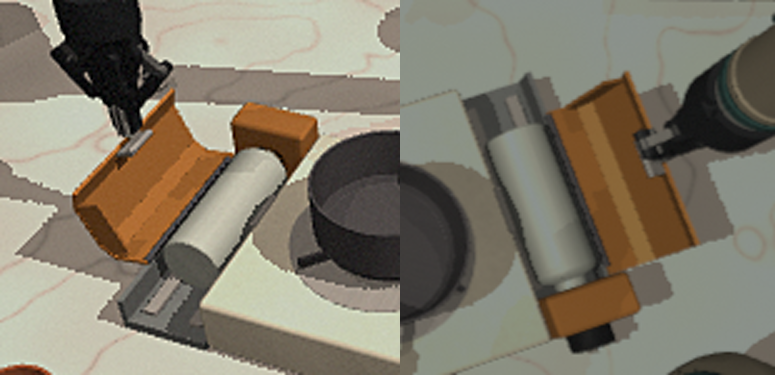

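```bash
python3 - <<'E'
from m import *
for n in("scene","top"):
    d=get(n);S=toS(cloud(d));C=cv2.cvtColor(d["color"],cv2.COLOR_RGB2HSV)
    m=(abs(S[...,0])<60)&(S[...,1]<-175)&(S[...,1]>-300)&(S[...,2]>85)&(S[...,2]<200)
    blk=m&((C[...,2]<70)|(C[...,1]<80))
    q=S[blk]
    for z in range(95,190,15):
        w=q[abs(q[:,2]-z)<7.5]
        if len(w):print(n,z,len(w),np.percentile(w,[5,50,95],axis=0)[:,:2].round(0).tolist())
    g=m&(C[...,1]>120); w=S[g&(abs(S[...,0])<40)]
    for x in range(-40,50,10):
        k=w[abs(w[:,0]-x)<5]
        if len(k):print("gold x",x,k[k[:,2].argmax()].round(0))
E
```

```text
scene 95 14 [[4.0, -241.0], [11.0, -240.0], [19.0, -238.0]]
scene 110 11 [[-19.0, -238.0], [17.0, -235.0], [22.0, -225.0]]
scene 125 65 [[-15.0, -233.0], [5.0, -220.0], [21.0, -215.0]]
scene 140 37 [[-2.0, -239.0], [8.0, -222.0], [12.0, -215.0]]
scene 155 61 [[-2.0, -239.0], [8.0, -222.0], [12.0, -214.0]]
scene 170 50 [[6.0, -245.0], [11.0, -225.0], [14.0, -211.0]]
scene 185 125 [[-7.0, -262.0], [11.0, -221.0], [14.0, -195.0]]
gold x -40 [ -36. -237.  119.]
gold x -30 [ -34. -236.  118.]
gold x -20 [ -22. -238.   92.]
gold x -10 [  -9. -214.  185.]
gold x 0 [   2. -210.  199.]
gold x 10 [  13. -264.  198.]
gold x 20 [  17. -238.  199.]
gold x 30 [  30. -235.  121.]
gold x 40 [  36. -237.  121.]
top 95 1 [[-20.0, -240.0], [-20.0, -240.0], [-20.0, -240.0]]
top 110 48 [[-54.0, -238.0], [-18.0, -236.0], [54.0, -230.0]]
top 125 46 [[-19.0, -228.0], [-11.0, -219.0], [-4.0, -215.0]]
top 140 11 [[-12.0, -232.0], [-11.0, -222.0], [-8.0, -219.0]]
top 155 6 [[-12.0, -230.0], [-12.0, -223.0], [-9.0, -221.0]]
top 170 5 [[-13.0, -220.0], [-12.0, -217.0], [-9.0, -214.0]]
top 185 44 [[-14.0, -216.0], [-8.0, -211.0], [-1.0, -198.0]]
gold x -40 [ -36. -236.  120.]
gold x -30 [ -30. -236.  120.]
gold x -20 [ -20. -236.  119.]
gold x -10 [ -14. -237.  119.]
gold x 0 [   5. -214.  120.]
gold x 10 [  10. -215.  117.]
gold x 20 [  16. -214.  120.]
gold x 30 [  29. -234.  119.]
gold x 40 [  37. -236.  120.]
```

Request:
send_rows:
  xyz:
    - [0,0,0.03]
    - [0,0,0.03]
    - [0,0,0]
    - [0,0,0]
  delta_rot:
    - [0,0,0]
    - [0,0,0]
    - [0,0,0]
    - [0,0,0]

```text
clock: 12.25
position: [0.5698, -0.1561, 0.1534]
ee_rot: [0.001, -0.16, 0.987, -0.0]
contact_force: [-0.2, -0.2, -0.4]
width: 0.0003
gripper_force: 0.0
```

```bash
python3 - <<'E'
from m import *
p=readout.get_state()["position"];print(toS(p))
for n in("scene","top"):
    d=get(n);S=toS(cloud(d));C=cv2.cvtColor(d["color"],cv2.COLOR_RGB2HSV)
    m=(abs(S[...,0])<40)&(S[...,1]<-180)&(S[...,1]>-290)&(S[...,2]>125)&(S[...,2]<260)
    q=S[m]
    for z in range(130,260,8):
        w=q[abs(q[:,2]-z)<4]
        if len(w):print(n,z,len(w),np.percentile(w,[5,50,95],axis=0)[:,:2].round(0).tolist())
    if n=="scene":
        u,v=proj(d,p)[0].astype(int); A=d["color"][v-70:v+70,u-70:u+70].copy(); A[70,70]=[0,255,0]
        cv2.imwrite("pics/c6.png",cv2.resize(A,(560,560),interpolation=cv2.INTER_NEAREST)[:,:,::-1])
E
```

```text
[ 1.17690260e-01 -2.28835601e+02  1.53387554e+02]
scene 130 2 [[-1.0, -215.0], [6.0, -214.0], [12.0, -214.0]]
scene 194 12 [[-5.0, -232.0], [8.0, -224.0], [11.0, -222.0]]
scene 202 27 [[-2.0, -242.0], [8.0, -222.0], [13.0, -215.0]]
scene 210 33 [[-4.0, -237.0], [8.0, -223.0], [13.0, -215.0]]
scene 218 35 [[-4.0, -240.0], [8.0, -222.0], [13.0, -215.0]]
scene 226 34 [[1.0, -240.0], [8.0, -224.0], [12.0, -214.0]]
scene 234 30 [[7.0, -249.0], [12.0, -231.0], [14.0, -215.0]]
scene 242 71 [[-7.0, -257.0], [12.0, -223.0], [15.0, -196.0]]
scene 250 83 [[-7.0, -265.0], [12.0, -222.0], [14.0, -191.0]]
scene 258 64 [[-11.0, -271.0], [12.0, -214.0], [18.0, -185.0]]
top 130 2 [[-8.0, -217.0], [-6.0, -216.0], [-3.0, -215.0]]
top 186 1 [[-7.0, -222.0], [-7.0, -222.0], [-7.0, -222.0]]
top 194 5 [[-12.0, -228.0], [-12.0, -222.0], [-9.0, -220.0]]
top 202 6 [[-12.0, -229.0], [-11.0, -221.0], [-9.0, -216.0]]
top 210 6 [[-12.0, -230.0], [-12.0, -224.0], [-10.0, -222.0]]
top 218 3 [[-12.0, -222.0], [-11.0, -222.0], [-11.0, -221.0]]
top 226 1 [[-13.0, -219.0], [-13.0, -219.0], [-13.0, -219.0]]
top 234 10 [[-15.0, -221.0], [-13.0, -215.0], [-9.0, -206.0]]
top 242 39 [[-14.0, -217.0], [-7.0, -212.0], [-1.0, -198.0]]
top 250 19 [[-15.0, -213.0], [-12.0, -207.0], [-3.0, -189.0]]
top 258 18 [[-18.0, -233.0], [-13.0, -212.0], [-9.0, -188.0]]
```

View pics/c6.png

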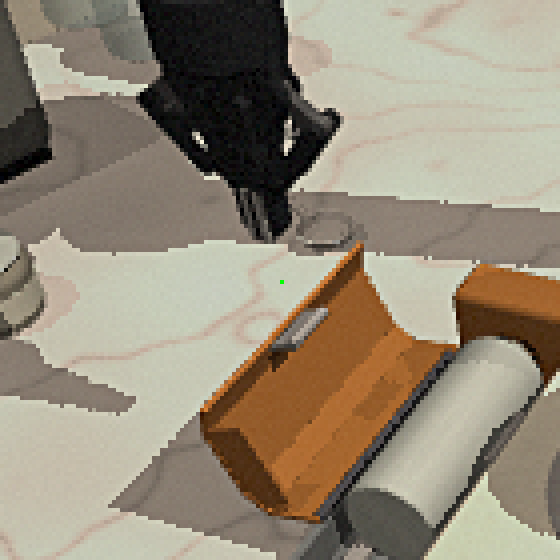

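The close-up shows the fingertips ending at (265,242) while the reported TCP projects at (281,281): the real tip is about 37 mm above the reported TCP. Hence the miss; I use tip z = TCP z + 37 mm from here.

Request:
send_rows:
  xyz:
    - [0.0048,-0.0144,0]
    - [0.006,-0.018,0]
    - [0.005,-0.015,0]
    - [0,0,0]
    - [0,0,-0.03]
    - [0,0,-0.04]
    - [0,0,-0.022]
    - [0,0,-0.01]
    - [0,0,0]
    - [0,0,0]
  delta_rot:
    - [0,0,0]
    - [0,0,0]
    - [0,0,0]
    - [0,0,0]
    - [0,0,0]
    - [0,0,0]
    - [0,0,0]
    - [0,0,0]
    - [0,0,0]
    - [0,0,0]

```text
clock: 13.35
position: [0.5863, -0.2037, 0.0519]
ee_rot: [0.001, -0.16, 0.987, -0.0]
contact_force: [0.1, -0.6, -0.5]
width: 0.0001
gripper_force: 0.0
```

Request:
send_rows:
  xyz:
    - [-0.0019,0.0057,0]
    - [-0.0019,0.0057,0]
    - [-0.0019,0.0057,0]
    - [-0.0019,0.0057,0]
    - [-0.0019,0.0057,0]
    - [-0.0019,0.0057,0.002]
    - [-0.0019,0.0057,0.003]
    - [-0.0016,0.0048,0.004]
    - [0,0,0]
  delta_rot:
    - [0,0,0]
    - [0,0,0]
    - [0,0,0]
    - [0,0,0]
    - [0,0,0]
    - [0,0,0]
    - [0,0,0]
    - [0,0,0]
    - [0,0,0]

```text
clock: 14.25
position: [0.5747, -0.1686, 0.0668]
ee_rot: [0.004, -0.162, 0.987, -0.011]
contact_force: [-3.9, -19.1, 22.6]
width: 0.0003
gripper_force: 12.0
```

```bash
cat > st.py <<'E'
from m import *
s=readout.get_state();print(toS(s["position"]).round(1),(s["contact_force"]@R).round(1))
for n in("scene","top"):
    q=covpts(get(n)); q=q[(abs(q[:,0])>30)&(np.hypot(q[:,1],q[:,2])<105)]; i=np.argsort(-np.hypot(q[:,1],q[:,2]))[:40]
    e=np.median(q[i],0); print(n,len(q),e.round(1),np.rad2deg(np.arctan2(e[2],e[1]))-19.7)
E
python3 st.py
```

```text
[   0.7 -242.3   66.8] [ -9.7 -16.9  22.6]
scene 684 [ 38.6 -44.9  88.2] 97.24973428116328
top 1109 [-34.4 -45.2  86.6] 97.87006135491374
```

Request:
send_rows:
  xyz:
    - [0.0016,-0.0047,0.003]
    - [0,0,0.004]
    - [0,0,0.003]
    - [-0.001,0.0028,0]
    - [-0.001,0.0028,0]
    - [-0.001,0.0028,0]
    - [0,0,0]
  delta_rot:
    - [0,0,0]
    - [0,0,0]
    - [0,0,0]
    - [0,0,0]
    - [0,0,0]
    - [0,0,0]
    - [0,0,0]

```text
clock: 15.05
position: [0.5715, -0.1598, 0.0736]
ee_rot: [0.002, -0.161, 0.987, -0.006]
contact_force: [-1.9, -11.8, 12.7]
width: 0.0001
gripper_force: 7.6
```

```bash
python3 st.py
```

```text
[   0.5 -232.9   73.6] [ -5.5 -10.6  12.7]
scene 702 [ 32.5 -34.5  92.5] 90.75895146584533
top 1230 [ 32.7 -34.5  91.5] 90.98268955568047
```

Request:
send_rows:
  xyz:
    - [-0.0022,0.0066,0.0055]
    - [-0.0022,0.0066,0.0055]
    - [-0.0022,0.0066,0.0025]
    - [-0.0022,0.0066,0.0025]
    - [0,0,0]
  delta_rot:
    - [0,0,0]
    - [0,0,0]
    - [0,0,0]
    - [0,0,0]
    - [0,0,0]

```text
clock: 15.65
position: [0.5599, -0.1265, 0.086]
ee_rot: [0.0, -0.16, 0.987, 0.001]
contact_force: [0.9, 0.1, 1.5]
width: 0.0
gripper_force: 0.4
```

```bash
python3 st.py
```

```text
[  -0.  -197.6   86. ] [ 0.9 -0.1  1.5]
scene 476 [ 0.3  7.1 98.6] 66.15369235613862
top 933 [33.2  6.9 98. ] 66.25232461906117
```

Request:
send_rows:
  xyz:
    - [-0.0027,0.0081,0.001]
    - [-0.0023,0.0069,0]
    - [-0.0023,0.0069,0]
    - [-0.0023,0.0068,-0.0015]
    - [-0.0023,0.0068,-0.0015]
    - [-0.0021,0.0065,-0.0025]
    - [-0.0021,0.0065,-0.0025]
    - [-0.0021,0.0062,-0.0045]
    - [-0.0021,0.0062,-0.0045]
    - [0,0,0]
  delta_rot:
    - [0,0,0]
    - [0,0,0]
    - [0,0,0]
    - [0,0,0]
    - [0,0,0]
    - [0,0,0]
    - [0,0,0]
    - [0,0,0]
    - [0,0,0]
    - [0,0,0]

```text
clock: 16.75
position: [0.5389, -0.0656, 0.0693]
ee_rot: [-0.001, -0.16, 0.987, 0.001]
contact_force: [-0.5, 0.4, -0.0]
width: -0.0001
gripper_force: 0.0
```

```bash
python3 st.py
```

```text
[  -0.7 -133.2   69.3] [-0.4  0.5 -0. ]
scene 604 [42.2 77.3 60.7] 18.438109872929477
top 1644 [39.5 77.  60.4] 18.426829407147554
```

Request:
send_rows:
  xyz:
    - [0,0,0.01]
    - [-0.0036,0.0109,0]
    - [-0.0036,0.0109,0]
    - [0,0,0]
    - [0,0,-0.005]
    - [0,0,-0.005]
    - [0,0,-0.004]
    - [0,0,-0.003]
    - [0,0,-0.002]
    - [0,0,0]
  delta_rot:
    - [0,0,0]
    - [0,0,0]
    - [0,0,0]
    - [0,0,0]
    - [0,0,0]
    - [0,0,0]
    - [0,0,0]
    - [0,0,0]
    - [0,0,0]
    - [0,0,0]

```text
clock: 17.85
position: [0.5317, -0.0426, 0.0616]
ee_rot: [-0.0, -0.159, 0.987, 0.003]
contact_force: [-2.9, 8.7, 11.3]
width: 0.0
gripper_force: 5.3
```

```bash
python3 st.py
```

```text
[  -0.2 -109.1   61.6] [-0.1  9.1 11.3]
scene 641 [45.5 86.  47.1] 8.994286938634833
top 1653 [34.9 85.6 46.3] 8.730423725912033
```

Request:
send_rows:
  xyz:
    - [0,0,-0.002]
    - [0,0,-0.002]
    - [0,0,-0.002]
    - [0,0,0]
  delta_rot:
    - [0,0,0]
    - [0,0,0]
    - [0,0,0]
    - [0,0,0]

```text
clock: 18.35
position: [0.5325, -0.0445, 0.0554]
ee_rot: [0.0, -0.16, 0.987, 0.001]
contact_force: [-1.1, 1.0, 3.1]
width: -0.0001
gripper_force: 1.2
```

```bash
python3 st.py
```

```text
[-1.000e-01 -1.112e+02  5.540e+01] [-0.7  1.3  3.1]
scene 687 [33.6 89.5 40. ] 4.363678008102923
top 1749 [45.3 90.1 37.9] 3.1029347210658322
```

Request:
send_rows:
  xyz:
    - [0,0,-0.0015]
    - [0,0,-0.0015]
    - [0,0,-0.0015]
    - [0,0,0]
  delta_rot:
    - [0,0,0]
    - [0,0,0]
    - [0,0,0]
    - [0,0,0]

```text
clock: 18.85
position: [0.5326, -0.0449, 0.0522]
ee_rot: [0.0, -0.16, 0.987, 0.001]
contact_force: [-4.5, 4.5, 18.2]
width: 0.0002
gripper_force: 8.8
```

```bash
python3 st.py
```

```text
[-1.000e-01 -1.116e+02  5.220e+01] [-2.8  5.7 18.2]
scene 709 [43.  91.6 35.7] 1.5970378513776424
top 1791 [-2.3 91.7 33.3] 0.2288729501422253
```

Request:
send_rows:
  xyz:
    - [0,0,-0.001]
    - [0,0,0]
    - [0,0,0]
  delta_rot:
    - [0,0,0]
    - [0,0,0]
    - [0,0,0]

```text
clock: 19.25
position: [0.5326, -0.0449, 0.0521]
ee_rot: [0.0, -0.16, 0.987, 0.001]
contact_force: [-5.7, 5.1, 22.8]
width: 0.0
gripper_force: 11.6
```

Request:
send_rows:
  xyz:
    - [0,0,0.005]
    - [0,0,0.015]
    - [0,0,0.04]
    - [0,0,0.05]
    - [0,0,0.05]
    - [0,-0.04,0.02]
    - [0,-0.05,0]
    - [0,-0.05,0]
    - [0,-0.04,0]
    - [0,0,0]
    - [0,0,0]
  delta_rot:
    - [0,0,0]
    - [0,0,0]
    - [0,0,0]
    - [0,0,0]
    - [0,0,0]
    - [0,0,0]
    - [0,0,0]
    - [0,0,0]
    - [0,0,0]
    - [0,0,0]
    - [0,0,0]

```text
clock: 20.35
position: [0.5322, -0.2271, 0.2281]
ee_rot: [-0.001, -0.159, 0.987, 0.001]
contact_force: [-0.1, 0.5, -0.5]
width: -0.0003
gripper_force: 0.0
```

```bash
python3 - <<'E'
from m import *
exec(open("st.py").read())
s0=dict(zip(("scene","top"),load()))
for n in("scene","top"):
    d=get(n);save(d,n+"9.png");S=toS(cloud(d))
    w=S[(abs(S[...,0])<80)&(S[...,1]>-143)&(S[...,1]<-102)&(S[...,2]>60)&(S[...,2]<115)]
    print(n,"panel tilt",np.polyfit(w[:,1],w[:,2],1),"z at -107",np.polyval(np.polyfit(w[:,1],w[:,2],1),-107))
    for k,(x0,x1,y0,y1) in dict(pot=(-75,75,-15,135),):0
E
python3 - <<'E'
from m import *
o=load()
for i,n in enumerate(("scene","top")):
    d=get(n)
    for nm,lo,hi in(("pot",[.3,0,.14],[.62,.25,.16]),("bottle",[.2,.3,.1],[.5,.55,.2]),("bowl",[.4,.3,.045],[.7,.5,.07])):
        r=[]
        for e in(o[i],d):
            P=cloud(e); m=((P>lo)&(P<hi)).all(-1); r.append(np.r_[P[m].mean(0)*1000,m.sum()].round(1).tolist())
        print(n,nm,r)
E
```

```text
[ -58.  -284.3  228.1] [ 0.   0.5 -0.5]
scene 917 [38.5 91.3 35.6] 1.6163757816043791
top 1943 [41.8 91.5 34. ] 0.6864336636870227
scene panel tilt [1.45284211e-03 9.15684816e+01] z at -107 91.41302754078892
scene pot [[440.2, 133.4, 147.7, 722.0], [441.5, 132.6, 147.5, 731.0]]
scene bottle [[373.6, 470.5, 141.1, 771.0], [373.6, 470.6, 141.4, 768.0]]
scene bowl [[523.2, 455.1, 54.7, 484.0], [522.9, 454.7, 54.6, 485.0]]
top pot [[416.2, 135.6, 149.1, 854.0], [414.9, 136.1, 149.0, 862.0]]
top bottle [[358.5, 459.4, 143.2, 800.0], [358.5, 459.3, 143.0, 796.0]]
top bowl [[576.0, 462.2, 55.6, 337.0], [576.4, 462.2, 55.6, 334.0]]Traceback (most recent call last):
  File "<stdin>", line 8, in <module>
ValueError: too many values to unpack (expected 2)
```

View pics/scene9.png

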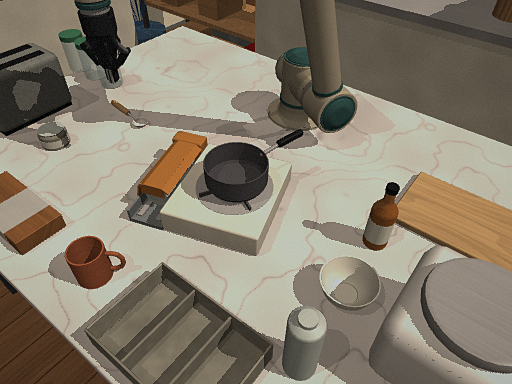

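The cover (around (172,165)) is flat and shut: panel tilt 0.0015 rad, height 91.4 mm against 92 expected. The pot, bottle and bowl have not moved and the arm is clear.

```bash
python3 -c "from rig import order; print(order.sign_off())"
```

```text
the job is handed in; nothing more can be done
None
```

The stove is ready to light: the cartridge is home against the regulator, the cover is snapped shut, and the pot, bottle and bowl are where they were; I handed the job in at about 20 s.

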